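Put two newly bound books in the press

ROBOT

A 7-joint arm with a two-finger parallel gripper is mounted at the origin on the work surface; the furniture and walls round the work are solid. World frame = base frame: x ahead of the robot, y to its left, z up, the work surface at z = 0. Lengths are in m, angles in rad, forces in N, time in s.
With the tool pointing down it reaches from about 0.425 to 1.025 m from the base axis. Payload 3.6 kg.
Tool frame: the origin (TCP) lies at the very end of the fingers, on their centre line; the grasp point (between the pads) lies 19 mm behind it; z points along the fingers, y is the line along which they close (so a half turn about z gives the same grasp; the last joint's range is limited). The gripper opens to 85 mm and grips with 20 to 120 N. Pads are 22 mm wide; open, the fingers measure 114 mm over their backs; the gripper's body (76 mm by 85 mm) begins 54 mm behind the grasp point. The pads swing forward as they close: fully open they stand 13 mm farther back than shut.
Start: joints at [-1.252, 0.591, 0.048, 1.609, -0.033, 0.943, -0.034], TCP at [0.29, 0.664, 0.231] pointing down, gripper open.
Joint ranges: [-2.69, 2.69], [-0.47, 2.24], [-1.27, 1.36], [0.19, 2.51], [-1.53, 4.68], [0.08, 2.07], [-3.09, 3.09]. Speed limits (rad/s): [2.57, 2.57, 3.14, 3.14, 3.14, 3.14, 3.14].

INTERFACE

Orientations are given as [roll, pitch, yaw] about the fixed x, y, z axes, in that order (R = Rz(yaw) Ry(pitch) Rx(roll)).
In Python, from station import state, capture, camera_params, hand_in gives the robot as it stands. The module is installed in compiled form; this text tells all that it offers.
- The arm moves only by the tool carry_out, never from a script. Its argument "commands" is text: rows parted by semicolons, each of 5 numbers parted by spaces: the closure, from -1 (fully open) to 1 (shut), then the shift along the world's x, y, z in m, then the turn about the world's z in units of 5 degrees (1.0 is 5 degrees). A call has 1 to 8 rows; each row is the pose to reach, as a shift and turn from the pose commanded when the call began; what a row does not reach only later rows make up. A row lasts 1/10 s, in which the tool goes at most 50 mm and 8.59 degrees, less where a joint would pass 70% of its speed; a pose out of reach is approached as far as the arm can. A call with a gripper value outside its range is refused whole. The fingers move at their own pace and stop on an object; "force" is the grip in N (left out, the last holds). Time passes only in rows, so rows that repeat a pose let the fingers close. It gives the time, the measured TCP pose, the force, the opening and the grip force at its end, in the units of the state.
- state(): the state, without advancing time (a new reading comes with each control period).
- capture(name): name is "scene" or "top"; returns (picture, depth): 480x640x3 uint8, red, green, blue; 480x640 float32, m along the optical axis (not along the pixel's ray), 0 where there is no reading.
- camera_params(name): a dict with "K" (3x3 intrinsics, pixels), "R" (3x3) and "t" (3): a world point X has camera coordinates R X + t. Camera axes: x right, y down, z forward; pixel columns grow to the right and rows downward; lengths in m; the calibration is good to about 2 mm. A picture is of the moment at which its call begins. camera_params takes no time and is no camera call.
- hand_in(): hands the job in; it is judged then, once.
The state is a dict: "time_s": time; "qpos": joint angles; "dq": joint speeds; "tau": joint torques, N m; "tcp_pos": TCP position; "orientation": TCP orientation; "wrist_force": force on the tool from outside, world axes, zero at the start; "torque": the same for the moment, N m; "grip_width": finger opening in m; "gripper_force": force on a finger pad.
Only numpy, scipy, OpenCV 4.12 (cv2) and the standard library are available. Lean on these libraries where they do the work, as an engineer would, in place of code of your own. Each camera call takes 0.05 s, during which the arm holds its last target. There are 200 camera calls.

TASK

Build the pressing pile on the stand with the two guide rods, from the bottom up: the larger blue book, the pale plywood board, the smaller red book, the dark board, and the steel weight on top. The boards go down over both rods and lie flat on the books; the books and the weight lie flat and lengthwise, square and centred between the rods. Lower each piece all the way down before letting go, never dropping it, and do not disturb the eraser, the spring clip and the folding bone.

Things in the scene. Friction and masses are not known exactly. Their poses are not given: they have to be found in the camera images.
- press: Bookbinder's pressing stand, fixed: reddish-brown wooden base 86 x 184 mm, its top 16 mm above the table, with a 62 x 106 mm cork sheet (negligible thickness) in the middle and two upright 8 mm steel rods with tapered tips, ending 86 mm above the table. Origin: centre of the underside, on the table; z up, y along the length. Rods on the y axis, 68 mm either side of the middle.
- blue_book: Newly bound hardback pocket book, the larger one: blue covers, cream spine edge, 60 mm wide (x), 100 mm long (y), 16 mm thick, 55 to 115 g, lying flat, closed and rigid. Origin at the centre of its underside, z up, y along its length. A half turn makes no difference.
- red_book: Newly bound hardback pocket book, the smaller one: red covers, black spine edge, 50 mm wide (x), 84 mm long (y), 14 mm thick, 50 g, lying flat, closed and rigid. Origin at the centre of its underside, z up, y along its length. A half turn makes no difference.
- spacer_board: Pale plywood pressing board, the thinner one: 60 mm wide (x), 162 mm long (y), 12 mm thick, 90 g, with two 14 mm through holes on its y axis, 68 mm either side of the middle, that pass over the press's rods with 3 mm to spare all round. Origin at the centre of its underside, z up, y along its length. A half turn makes no difference.
- top_board: Dark wooden pressing board, the thicker one: 60 mm wide (x), 162 mm long (y), 15 mm thick, 130 g, brass plates beside its two 14 mm through holes, which lie on its y axis, 68 mm either side of the middle, and pass over the rods with 3 mm to spare all round. Origin at the centre of its underside, z up, y along its length. A half turn makes no difference.
- weight: Plain pale-grey steel block with a thin dark felt sole, the binder's weight: 44 mm wide (x), 70 mm long (y), 28 mm high, 0.55 to 0.92 kg. Origin at the centre of its underside, z up, y along its length. A half turn makes no difference.
- eraser: Eraser in a green card sleeve, 22 x 50 x 12 mm, lying loose among the work. A bystander. Origin at the centre of its underside.
- bulldog_clip: Black folded spring clip with wire handles, 32 x 50 x 12 mm, lying loose among the work. A bystander. Origin at the centre of its underside.
- bone_folder: Flat cream-coloured paper-folding bone, 22 x 150 x 5 mm, lying loose along the right side of the work. A bystander. Origin at the centre of its underside.
Not all that is in view belongs to the job. What is shaped like the blue_book but yellow is not meant.

How it is judged:
By the outcome, as a careful person would: the job done as asked, in the order asked, and still so for the second after the job is handed in, with the robot touching nothing.
It also fails if it takes over 136 s, if anything falls off the work surface, if the arm or the gripper's body presses on something with over 40 N, if the wrist force passes 120 N, or if a joint passes its speed limit or range.

## Working session

There is one attempt and no reset: what is moved stays moved. The work goes in short steps, Python scripts to look and compute and a tool call to move; the robot and the scene stay as the last step left them, time stands still between calls to the robot, and variables do not carry over. Pictures are saved under pics/ and viewed, at most 14 in all, crops included, and the job is handed in when it is done.

Besides the shell and the picture viewer there is one more tool, called after ">>>" as name(argument=value, ...) on one line, values as JSON. carry_out: Moves the arm, as the interface text tells. Its arguments: {"type":"object","properties":{"commands":{"type":"string"},"force":{"type":"number"}},"required":["commands"]}

```bash
mkdir -p pics; python3 - <<'E'
from station import *
import cv2,numpy as np
for n in("scene","top"):
    p,d=capture(n);cv2.imwrite(f"pics/{n}0.png",p[...,::-1]);np.savez(f"{n}0.npz",p=p,d=d)
    c=camera_params(n);print(n,c["K"].round(1).tolist(),(-c["R"].T@c["t"]).round(3),c["R"].round(3).tolist())
s=state();print(s)
E
```

```text
scene [[522.9, 0.0, 325.6], [0.0, 522.9, 247.8], [0.0, 0.0, 1.0]] [-0.315 -0.765  0.777] [[0.677, -0.736, 0.023], [-0.418, -0.41, -0.811], [0.606, 0.539, -0.585]]
top [[603.1, 0.0, 316.5], [0.0, 603.1, 241.3], [0.0, 0.0, 1.0]] [ 0.25  -0.065  1.444] [[0.03, -1.0, -0.002], [-0.988, -0.029, -0.15], [0.15, 0.006, -0.989]]
{'time_s': 0.1, 'qpos': array([-1.25248606,  0.59204225,  0.04835144,  1.60971392, -0.03328863,
        0.94272935, -0.03367008]), 'dq': array([ 2.09718860e-04, -3.84228945e-03, -2.96679808e-04, -3.20200615e-03,
        1.89153921e-04,  1.53485805e-03,  5.17048439e-05]), 'tau': array([ 4.16546362e-03, -5.49996114e+01,  1.55358117e+00, -1.98824859e+01,
        9.80154000e-03,  3.90228233e-03, -1.44916953e-05]), 'tcp_pos': array([0.28991062, 0.66367734, 0.23023832]), 'orientation': array([-3.13951061e+00,  1.52399524e-04,  2.72985978e+00]), 'wrist_force': array([-0.86322699, -0.00109124, -0.72256591]), 'torque': array([-0.00149012, -0.04381979, -0.0160268 ]), 'gripper_force': 0.0, 'grip_width': 0.08497155358071944}
```

View pics/scene0.png

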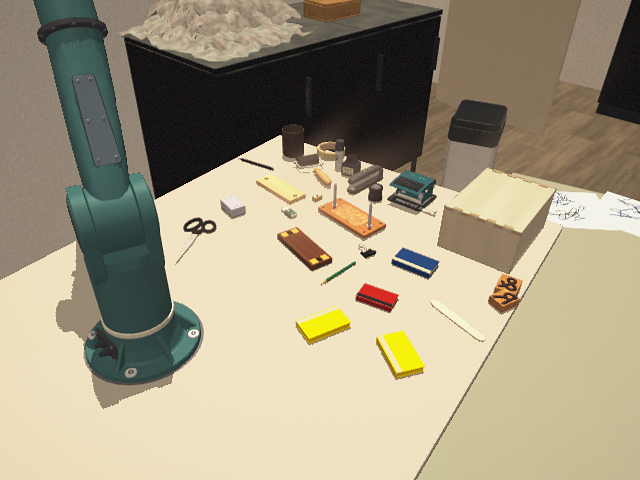

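View pics/top0.png

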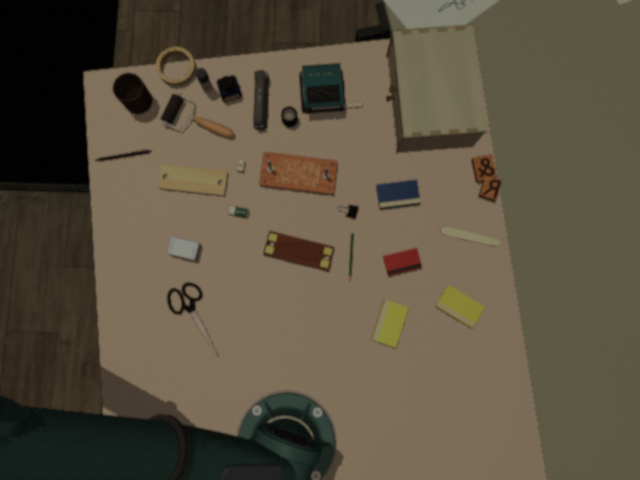

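The top view shows press (299,173), blue book (398,194), red (402,262), spacer (193,181), top board (299,250), weight (184,248), eraser (239,212), clip (348,211) and bone (470,236). The yellow books are decoys. I'll measure from depth and colour.

```bash
cat > h.py <<'E'
import numpy as np,cv2
from station import *
H=dict(blue=.016,red=.014,spacer=.012,top=.015,weight=.028,press=.016)
SZ=dict(blue=(60,100),red=(50,84),spacer=(60,162),top=(60,162),weight=(44,70),press=(86,184))
def ray(n,uv,z):
    c=camera_params(n);C=-c["R"].T@c["t"];uv=np.atleast_2d(uv).astype(float)
    d=np.c_[uv,np.ones(len(uv))]@np.linalg.inv(c["K"]).T@c["R"]
    return C+d*((z-C[2])/d[:,2])[:,None]
def cloud(n,d):
    c=camera_params(n);v,u=np.mgrid[:480,:640]
    X=np.stack([u*d,v*d,d],-1)@np.linalg.inv(c["K"]).T
    return (X-c["t"])@c["R"]
def proj(n,X):
    c=camera_params(n);x=(c["R"]@np.asarray(X)+c["t"]);x=c["K"]@x;return x[:2]/x[2]
def top(n,p,d,xy,z,R=.10,tol=.004,cond=None):
    """points of the flat face at height z near xy -> centre, size mm, long-axis angle deg"""
    W=cloud(n,d);m=(d>0)&(abs(W[...,2]-z)<tol)&(np.hypot(W[...,0]-xy[0],W[...,1]-xy[1])<R)
    if cond is not None:m&=cond
    k,l,st,ce=cv2.connectedComponentsWithStats(m.astype(np.uint8),connectivity=4)
    if k<2:return None
    i=1+np.argmax(st[1:,4]);v,u=np.nonzero(l==i)
    P=ray(n,np.c_[u,v],z)[:,:2]
    (c,s,a)=cv2.minAreaRect((P*1000).astype(np.float32))
    if s[0]<s[1]:a+=90
    q=P-P.mean(0);e=np.linalg.eigh(q.T@q)[1][:,1]
    return np.round(np.array(c)/1000,4),P.mean(0).round(4),np.round(sorted(s),1),round((a%180),1),round(np.degrees(np.arctan2(e[1],e[0]))%180,1),len(P),W[l==i][:,2].mean().round(4)
E
python3 - <<'E'
from h import *
px=dict(blue=(398,192),red=(402,260),spacer=(193,180),top=(299,250),weight=(184,247),press=(299,173))
D={n:np.load(n+"0.npz") for n in("scene","top")}
for k,uv in px.items():
    xy=ray("top",uv,H[k])[0]
    print(k,xy.round(3))
    for n in D:
        print("  ",n,proj(n,xy).round(0),top(n,D[n]["p"],D[n]["d"],xy,H[k],R=.11 if k=="press" else .09))
for k,uv in dict(eraser=(239,212),clip=(348,211),bone=(470,236)).items(): print(k,ray("top",uv,.01)[0].round(3))
E
```

```text
blue [ 0.593 -0.25   0.016]
   scene [415. 259.] (array([ 0.5861, -0.2538]), array([ 0.5871, -0.2537]), array([ 66.8, 100.1]), 98.6, np.float64(98.7), 637, np.float64(0.0151))
   top [398. 192.] (array([ 0.5883, -0.2502]), array([ 0.5885, -0.2509]), array([61.3, 99.6]), 98.9, np.float64(97.7), 804, np.float64(0.016))
red [ 0.427 -0.261  0.014]
   scene [377. 293.] (array([ 0.422 , -0.2647]), array([ 0.4225, -0.2645]), array([54.5, 84.3]), 104.6, np.float64(104.5), 573, np.float64(0.0132))
   top [402. 260.] (array([ 0.4235, -0.2622]), array([ 0.4233, -0.2622]), array([50.2, 83.6]), 105.2, np.float64(102.3), 592, np.float64(0.0141))
spacer [0.609 0.25  0.012]
   scene [279. 187.] (array([0.6088, 0.2467]), array([0.61  , 0.2457]), array([ 66.7, 168.1]), 85.2, np.float64(85.2), 567, np.float64(0.0114))
   top [193. 180.] (array([0.6099, 0.2509]), array([0.6103, 0.2509]), array([ 61.7, 163.1]), 85.3, np.float64(86.0), 1261, np.float64(0.0121))
top [ 0.444 -0.015  0.015]
   scene [303. 245.] (array([ 0.4425, -0.0155]), array([ 0.4422, -0.0177]), array([ 63.6, 165.8]), 77.5, np.float64(77.
[... 191 characters left out ...]
.258 0.028]
   scene [233. 201.] (array([0.4388, 0.2564]), array([0.4389, 0.2566]), array([43.8, 73.9]), 78.5, np.float64(79.5), 205, np.float64(0.027))
   top [184. 247.] (array([0.4387, 0.2604]), array([0.439 , 0.2606]), array([43.9, 70.3]), 78.4, np.float64(76.9), 444, np.float64(0.0282))
press [ 0.633 -0.008  0.016]
   scene [350. 215.] (array([ 0.6314, -0.01  ]), array([ 0.6312, -0.013 ]), array([ 90.5, 185.8]), 84.5, np.float64(84.3), 1098, np.float64(0.0155))
   top [299. 173.] (array([ 0.6335, -0.0058]), array([ 0.6333, -0.0059]), array([ 86.7, 183.4]), 84.3, np.float64(84.4), 2013, np.float64(0.0161))
eraser [0.533 0.134 0.01 ]
clip [ 0.544 -0.13   0.01 ]
bone [ 0.491 -0.425  0.01 ]
```

>>> carry_out(commands="-1 0.1 -0.33 0 -11.5; -1 0.1 -0.33 0 -11.5; -1 0.1 -0.33 0 -11.5; -1 0.1 -0.33 0 -11.5; -1 0.1 -0.33 0 -11.5; -1 0.1 -0.33 0 -11.5; -1 0.1 -0.33 0 -11.5; -1 0.1 -0.33 0 -11.5", force=40)

```text
time_s: 0.9
tcp_pos: [0.3917, 0.3263, 0.2311]
orientation: [-3.14, 0.005, 1.714]
wrist_force: [-0.3, -0.1, 0.3]
grip_width: 0.0852
gripper_force: 0.0
```

>>> carry_out(commands="-1 0.099 -0.284 0 0; -1 0.099 -0.284 0 0; -1 0.099 -0.284 0 0; -1 0.099 -0.284 0 0; -1 0.099 -0.284 0 0; -1 0.099 -0.284 0 0; -1 0.099 -0.284 0 0; -1 0.099 -0.284 0 0")

```text
time_s: 1.7
tcp_pos: [0.4895, 0.0494, 0.2312]
orientation: [-3.141, 0.0, 1.723]
wrist_force: [-0.9, 0.7, -1.1]
grip_width: 0.0854
gripper_force: 0.0
```

>>> carry_out(commands="-1 0.099 -0.3 0 0; -1 0.099 -0.3 0 0; -1 0.099 -0.3 0 0; -1 0.099 -0.3 0 0; -1 0.099 -0.3 0 0; -1 0.099 -0.3 0 0; -1 0.099 -0.3 0 0; -1 0.099 -0.3 0 0")

```text
time_s: 2.5
tcp_pos: [0.589, -0.2506, 0.2309]
orientation: [-3.141, 0.001, 1.725]
wrist_force: [-0.6, 0.8, 0.3]
grip_width: 0.0854
gripper_force: 0.0
```

```bash
python3 -c "
from station import *;s=state();print(s['tcp_pos'],s['orientation'],s['wrist_force'])"
```

```text
[ 0.58901882 -0.2505654   0.23088131] [-3.14141262e+00  8.26219293e-04  1.72507527e+00] [-0.62094285  0.82799277  0.29093421]
```

>>> carry_out(commands="-1 0 0 -0.05 0; -1 0 0 -0.1 0; -1 0 0 -0.15 0; -1 0 0 -0.19 0; -1 0 0 -0.22 0; -1 0 0 -0.232 0; -1 0 0 -0.232 0; 0 0 0 -0.232 0")

```text
time_s: 3.3
tcp_pos: [0.5893, -0.2483, 0.0005]
orientation: [3.14, 0.0, 1.728]
wrist_force: [0.2, 0.5, 0.4]
grip_width: 0.0732
gripper_force: 0.0
```

>>> carry_out(commands="1 0 0 0 0; 1 0 0 0 0; 1 0 0 0 0; 1 0 0 0 0; 1 0 0 0 0; 1 0 0 0 0", force=40)

```text
time_s: 3.9
tcp_pos: [0.5898, -0.2498, 0.0015]
orientation: [3.138, 0.001, 1.727]
wrist_force: [0.6, 1.2, 7.4]
grip_width: 0.0587
gripper_force: 44.0
```

>>> carry_out(commands="0 0 0 0 0; 0 0 0 0 0; 0 0 0 0.005 0; 1 0 0 0.005 0; 1 0 0 0.005 0; 1 0 0 0.005 0; 1 0 0 0.005 0; 1 0 0 0.005 0")

```text
time_s: 4.7
tcp_pos: [0.588, -0.2496, 0.004]
orientation: [-3.141, -0.0, 1.726]
wrist_force: [-0.2, 0.5, -0.8]
grip_width: 0.0586
gripper_force: 43.2
```

>>> carry_out(commands="1 0 0 0 0; 1 0 0 0 0; 1 0 0 0.02 0; 1 0 0 0.05 0; 1 0 0 0.1 0; 1 0 0 0.12 0; 1 0 0 0.12 0; 1 0 0 0.12 0")

```text
time_s: 5.5
tcp_pos: [0.588, -0.2493, 0.1244]
orientation: [3.141, -0.0, 1.726]
wrist_force: [0.6, 0.3, -1.0]
grip_width: 0.0587
gripper_force: 43.6
```

```bash
cat > snap.py <<'E'
import sys;from h import *
def snap(tag,n="top"):
    p,d=capture(n);np.savez(f"{n}{tag}.npz",p=p,d=d);return p,d
def crop(p,tag,u,v,r=60,k=5):
    cv2.imwrite(f"pics/{tag}.png",cv2.resize(np.clip(p[v-r:v+r,u-r:u+r,::-1]*1.4,0,255).astype(np.uint8),None,fx=k,fy=k,interpolation=cv2.INTER_CUBIC))
E
python3 - <<'E'
from snap import *
s=state();print(s['tcp_pos'],s['orientation'],s['wrist_force'],s['grip_width'])
p,d=snap("1","scene");u,v=proj("scene",s['tcp_pos']).astype(int);print(u,v);crop(p,"lift",u,v)
E
```

```text
[ 0.58802931 -0.24927181  0.12436045] [ 3.14136117e+00 -2.37688040e-04  1.72648981e+00] [ 0.63919807  0.31410125 -1.02899943] 0.05866174218714859
419 221
```

View pics/lift.png

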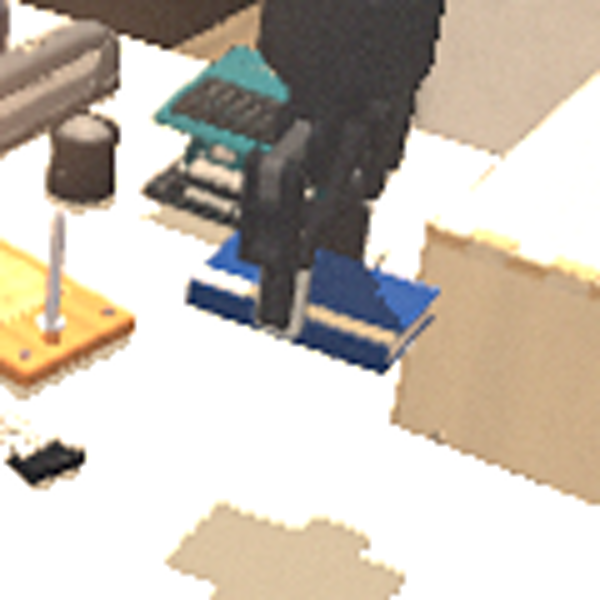

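The book is held flat and lifted clear. I'll carry it above the stand.

>>> carry_out(commands="1 0.01 0.04 0 -1; 1 0.02 0.09 0 -2; 1 0.03 0.14 0 -2.9; 1 0.04 0.19 0 -2.9; 1 0.045 0.23 0 -2.9; 1 0.045 0.2446 0 -2.9; 1 0.045 0.2446 0 -2.9; 1 0.045 0.2446 0 -2.9")

```text
time_s: 6.35
tcp_pos: [0.6321, -0.007, 0.1233]
orientation: [-3.14, 0.002, 1.472]
wrist_force: [-0.4, -0.3, -1.1]
grip_width: 0.0585
gripper_force: 43.6
```

>>> carry_out(commands="1 0 0 -0.03 0; 1 0 0 -0.06 0; 1 0 0 -0.08 0; 1 0 0 -0.09 0; 1 0 0 -0.096 0; 1 0 0 -0.099 0; 1 0 0 -0.099 0; 1 0 0 -0.099 0")

```text
time_s: 7.15
tcp_pos: [0.6339, -0.0052, 0.0262]
orientation: [3.14, -0.0, 1.473]
wrist_force: [0.6, -0.1, -1.0]
grip_width: 0.0589
gripper_force: 43.6
```

>>> carry_out(commands="1 -0.0005 0.0005 -0.003 0; 1 -0.0005 0.0005 -0.005 0; 1 -0.0005 0.0005 -0.006 0; 1 -0.0005 0.0005 -0.0065 0; 1 -0.0005 0.0005 -0.0065 0; 1 -0.0005 0.0005 -0.0065 0")

```text
time_s: 7.75
tcp_pos: [0.6327, -0.0045, 0.0188]
orientation: [3.142, 0.0, 1.473]
wrist_force: [0.6, -1.1, -0.8]
grip_width: 0.0585
gripper_force: 43.6
```

>>> carry_out(commands="1 0 0 -0.001 0; 1 0 0 -0.001 0; 1 0 0 -0.0015 0; 1 0 0 -0.0015 0; 1 0 0 -0.0015 0")

```text
time_s: 8.25
tcp_pos: [0.6328, -0.0045, 0.0176]
orientation: [3.141, -0.0, 1.473]
wrist_force: [-1.4, 1.8, 2.9]
grip_width: 0.0591
gripper_force: 44.0
```

```bash
python3 - <<'E'
from snap import *
p,d=snap("2","top");W=cloud("top",d)
P=p.astype(int);m=(d>0)&(P[...,2]>P[...,0]*1.3)&(np.hypot(W[...,0]-.633,W[...,1]+.005)<.07)&(W[...,2]<.05)
z=W[m][:,2];print(len(z),np.percentile(z,[5,25,50,75,95]).round(4))
P0=np.load("top0.npz");W0=cloud("top",P0["d"]);P=P0["p"].astype(int);m=(P[...,2]>P[...,0]*1.3)&(np.hypot(W0[...,0]-.588,W0[...,1]+.25)<.07);z=W0[m][:,2];print(np.percentile(z,[5,25,50,75,95]).round(4))
crop(p,"place1",299,173)
E
```

```text
241 [0.027  0.0301 0.0322 0.0346 0.0376]
[0.0107 0.014  0.0159 0.0181 0.0209]
```

View pics/place1.png

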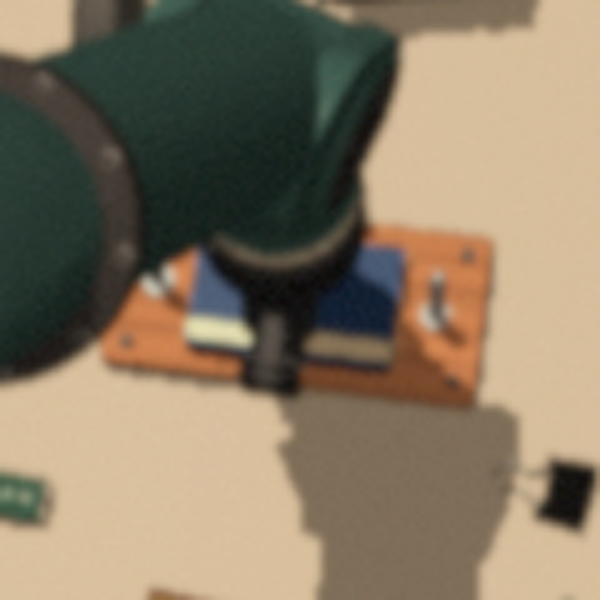

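The book lies between the rods with its top at 32 mm, so it is fully seated. I'll release it and retreat, then re-measure.

>>> carry_out(commands="0.2 0 0 0 0; -0.2 0 0 0 0; -0.6 0 0 0.002 0; -1 0 0 0.005 0; -1 0 0 0.01 0; -1 0 0 0.04 0; -1 0 0 0.09 0; -1 0 0 0.14 0")

```text
time_s: 9.1
tcp_pos: [0.632, -0.0045, 0.1582]
orientation: [-3.14, 0.001, 1.473]
wrist_force: [1.9, 0.5, -0.2]
grip_width: 0.0855
gripper_force: 0.0
```

>>> carry_out(commands="-1 0 0.05 0.02 0; -1 0 0.1 0.04 0; -1 0 0.15 0.05 0; -1 0 0.2 0.05 0; -1 0 0.25 0.05 0.1; -1 -0.01 0.26 0.05 0.1; -1 -0.023 0.2555 0.05 0.2; -1 -0.023 0.2555 0.05 0.2")

```text
time_s: 9.9
tcp_pos: [0.6077, 0.2517, 0.2071]
orientation: [-3.139, 0.001, 1.493]
wrist_force: [0.9, -0.0, -0.5]
grip_width: 0.0854
gripper_force: 0.0
```

```bash
python3 - <<'E'
from snap import *
s=state();print(s['tcp_pos'],s['orientation'],s['wrist_force'])
for n in("top","scene"):
    p,d=snap("3",n);P=p.astype(int);b=P[...,2]>P[...,0]*1.2
    print(n,top(n,p,d,(.633,-.006),.032,R=.08),top(n,p,d,(.633,-.006),.016,R=.11))
    print(proj(n,(.633,-.006,.03)))
E
```

```text
[0.60767894 0.25170681 0.20706111] [-3.13945742e+00  6.01275896e-04  1.49272862e+00] [ 0.9192447  -0.01870339 -0.48166332]
top (array([ 0.631 , -0.0052]), array([ 0.6313, -0.0051]), array([61.4, 99.5]), 83.8, np.float64(84.2), 805, np.float64(0.0321)) (array([ 0.6336, -0.0057]), array([ 0.6324, -0.0052]), array([ 87.2, 183.5]), 84.7, np.float64(84.7), 1177, np.float64(0.016))
[297.83295061 171.55925319]
scene (array([ 0.6299, -0.0079]), array([ 0.6301, -0.0081]), array([ 65.1, 101. ]), 84.4, np.float64(81.2), 440, np.float64(0.0313)) (array([ 0.6318, -0.0099]), array([ 0.618 , -0.0327]), array([ 88.2, 186.1]), 85.5, np.float64(95.7), 555, np.float64(0.0155))
[350.00223935 210.27998268]
```

Book is about 2 mm short in x, and this calibrates the offset: TCP x ≈ camera x + 1.6 mm. I'll go back and centre it.

>>> carry_out(commands="-1 0.005 -0.05 0 0; -1 0.01 -0.1 0 -0.1; -1 0.02 -0.15 0 -0.2; -1 0.026 -0.2 0 -0.2; -1 0.026 -0.2555 0 -0.2; -1 0.026 -0.2555 -0.04 -0.2; -1 0.026 -0.2555 -0.09 -0.2; -1 0.026 -0.2555 -0.09 -0.2")

```text
time_s: 10.8
tcp_pos: [0.6311, -0.006, 0.1119]
orientation: [-3.13, 0.001, 1.47]
wrist_force: [-0.8, 0.1, -0.4]
grip_width: 0.0852
gripper_force: 0.0
```

>>> carry_out(commands="-1 0 0 -0.05 0; -1 0 0 -0.08 0; -1 0 0 -0.095 0; -1 0 0 -0.097 0; -1 0 0 -0.097 0; -1 0 0 -0.097 0", force=20)

```text
time_s: 11.4
tcp_pos: [0.6374, -0.0047, 0.0224]
orientation: [3.138, -0.0, 1.473]
wrist_force: [-0.3, -0.1, -1.1]
grip_width: 0.0856
gripper_force: 0.0
```

>>> carry_out(commands="-1 -0.0005 0 -0.002 0; 0 -0.0005 0 -0.002 0; 0.3 -0.0005 0 -0.002 0; 1 -0.0005 0 -0.002 0; 1 -0.0005 0 -0.002 0; 1 -0.0005 0 -0.002 0; 1 -0.0005 0 -0.002 0; 1 -0.0005 0 -0.002 0")

```text
time_s: 12.2
tcp_pos: [0.6352, -0.0043, 0.019]
orientation: [-3.142, -0.001, 1.473]
wrist_force: [-1.8, 0.4, 5.6]
grip_width: 0.0592
gripper_force: 21.9
```

>>> carry_out(commands="0.2 0 0 0 0; -0.2 0 0 0 0; -0.6 0 0 0.002 0; -1 0 0 0.005 0; -1 0 0 0.01 0; -1 0 0 0.04 0; -1 0 0 0.09 0; -1 0 0 0.14 0", force=40)

```text
time_s: 13.0
tcp_pos: [0.6344, -0.0045, 0.1592]
orientation: [-3.14, 0.001, 1.473]
wrist_force: [2.6, 0.7, 0.3]
grip_width: 0.0854
gripper_force: 0.0
```

>>> carry_out(commands="-1 0 0.05 0.02 0; -1 0 0.1 0.04 0; -1 0 0.15 0.05 0; -1 0 0.2 0.05 0; -1 0 0.25 0.05 0.1; -1 -0.01 0.26 0.05 0.1; -1 -0.023 0.2555 0.05 0.2; -1 -0.023 0.2555 0.05 0.2")

```text
time_s: 13.8
tcp_pos: [0.6101, 0.2517, 0.208]
orientation: [-3.139, 0.001, 1.493]
wrist_force: [0.5, -0.4, -0.0]
grip_width: 0.0853
gripper_force: 0.0
```

```bash
cat > chk.py <<'E'
import sys;from snap import *
s=state();print(s['time_s'],s['tcp_pos'].round(4),s['orientation'].round(3),s['wrist_force'].round(1))
for n in("top","scene"):
    p,d=snap(sys.argv[1],n)
    for z in map(float,sys.argv[2:]): print(n,z,top(n,p,d,(.633,-.006),z,R=.11))
E
python3 chk.py 4 .032 .016
```

```text
13.8 [0.6101 0.2517 0.208 ] [-3.139e+00  1.000e-03  1.493e+00] [ 0.5 -0.4 -0. ]
top 0.032 (array([ 0.6334, -0.0057]), array([ 0.6337, -0.0053]), array([61.5, 99.7]), 84.3, np.float64(85.0), 827, np.float64(0.0322))
top 0.016 (array([0.636 , 0.0182]), array([0.6381, 0.0456]), array([ 86.5, 136. ]), 84.6, np.float64(109.5), 633, np.float64(0.0161))
scene 0.032 (array([ 0.6335, -0.0088]), array([ 0.6328, -0.0082]), array([ 64.1, 102.3]), 85.4, np.float64(82.0), 444, np.float64(0.0313))
scene 0.016 (array([ 0.6317, -0.011 ]), array([ 0.6183, -0.0315]), array([ 88.3, 188.4]), 85.5, np.float64(96.1), 572, np.float64(0.0154))
```

>>> carry_out(commands="-1 0.001 0 -0.05 0; -1 0.001 0 -0.1 0; -1 0.001 0 -0.15 0; -1 0.001 0 -0.18 0; -1 0.001 0 -0.198 0; -1 0.001 0 -0.203 0; -1 0.001 0 -0.203 0; -1 0.001 0 -0.203 0")

```text
time_s: 14.7
tcp_pos: [0.615, 0.2511, 0.0071]
orientation: [3.138, -0.001, 1.49]
wrist_force: [-1.0, 0.9, -0.9]
grip_width: 0.0851
gripper_force: 0.0
```

>>> carry_out(commands="0 0 0 0 0; 0.3 0 0 0 0; 1 0 0 0 0; 1 0 0 0 0; 1 0 0 0 0; 1 0 0 0 0; 1 0 0 0 0; 1 0 0 0 0")

```text
time_s: 15.5
tcp_pos: [0.6182, 0.2529, 0.0121]
orientation: [3.133, -0.006, 1.49]
wrist_force: [-2.9, -0.4, 28.9]
grip_width: 0.0002
gripper_force: 14.1
```

>>> carry_out(commands="1 0 0 0.01 0; 1 0 0 0.04 0; 1 0 0 0.08 0; 1 0 0 0.12 0; 1 0 0 0.13 0; 1 0 0 0.13 0; 1 0 0 0.13 0; 1 0 0 0.13 0")

```text
time_s: 16.3
tcp_pos: [0.6116, 0.2509, 0.1335]
orientation: [-3.138, 0.001, 1.491]
wrist_force: [0.2, -0.4, -0.1]
grip_width: 0.0002
gripper_force: 0.0
```

```bash
python3 - <<'E'
from snap import *
s=state();print(s['time_s'],s['tcp_pos'].round(4),s['orientation'].round(3),s['wrist_force'].round(1))
p,d=snap("5","scene");u,v=proj("scene",s['tcp_pos']).astype(int);print(u,v);crop(p,"lift2",u,v)
E
```

```text
16.3 [0.6116 0.2509 0.1335] [-3.138e+00  1.000e-03  1.491e+00] [ 0.2 -0.4 -0.1]
278 148
```

View pics/lift2.png

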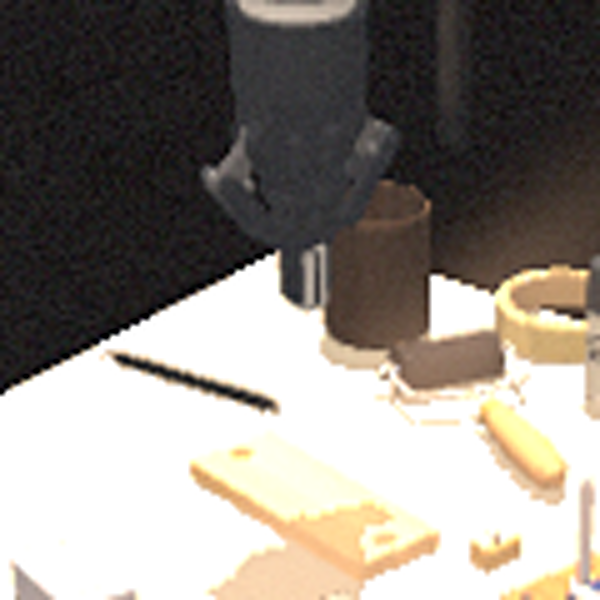

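The grasp missed: the fingers closed above the board. It still lies there, about at crop (315,505). I'll open and re-measure it.

>>> carry_out(commands="-1 0.0 0.1 0 0; -1 0 0.1 0 0; -1 0 0.1 0 0; -1 0 0.1 0 0; -1 0 0.1 0 0; -1 0 0.1 0 0")

```text
time_s: 16.95
tcp_pos: [0.6134, 0.3484, 0.1349]
orientation: [-3.141, 0.002, 1.488]
wrist_force: [0.5, -0.1, -0.0]
grip_width: 0.0847
gripper_force: 0.0
```

```bash
python3 - <<'E'
from snap import *
s=state();print(s['time_s'],s['tcp_pos'].round(4),s['orientation'].round(4),s['wrist_force'].round(1))
for n in("scene","top"):
    p,d=snap("6",n);print(n,top(n,p,d,(.61,.251),.012,R=.09))
E
```

```text
16.95 [0.6134 0.3484 0.1349] [-3.1411e+00  1.9000e-03  1.4876e+00] [ 0.5 -0.1 -0. ]
scene (array([0.6094, 0.2469]), array([0.6098, 0.2452]), array([ 65.1, 167.3]), 85.0, np.float64(85.1), 554, np.float64(0.0114))
top (array([0.6098, 0.251 ]), array([0.6101, 0.2525]), array([ 61.4, 162.7]), 85.8, np.float64(86.3), 1252, np.float64(0.0121))
```

>>> carry_out(commands="-1 0 -0.05 0 0; -1 0 -0.1 0 0; -1 0 -0.1 -0.05 0; -1 0 -0.1 -0.1 0; -1 0 -0.1 -0.125 0; -1 0 -0.1 -0.132 0; -1 0 -0.1 -0.137 0; -1 0 -0.1 -0.137 0")

```text
time_s: 17.85
tcp_pos: [0.6142, 0.2508, -0.0008]
orientation: [3.14, -0.0, 1.49]
wrist_force: [-0.8, -0.2, -1.3]
grip_width: 0.0853
gripper_force: 0.0
```

>>> carry_out(commands="-1 0 0 0 0; -1 0 0 0 0; -1 0 0 0 0")

```text
time_s: 18.15
tcp_pos: [0.6139, 0.2514, -0.0005]
orientation: [3.14, -0.001, 1.491]
wrist_force: [0.5, 0.4, -1.4]
grip_width: 0.0853
gripper_force: 0.0
```

>>> carry_out(commands="-1 -0.0015 0.0005 -0.002 0; 0 -0.0015 0.0005 -0.002 0; 0.3 -0.0015 0.0005 -0.002 0; 1 -0.0015 0.0005 -0.002 0; 1 -0.0015 0.0005 -0.002 0; 1 -0.0015 0.0005 -0.002 0; 1 -0.0015 0.0005 -0.002 0")

```text
time_s: 18.85
tcp_pos: [0.6119, 0.2515, -0.0034]
orientation: [3.141, -0.0, 1.491]
wrist_force: [-0.1, -0.8, 3.4]
grip_width: 0.0589
gripper_force: 44.3
```

>>> carry_out(commands="1 0 0 0.005 0; 1 0 0 0.03 0; 1 0 0 0.08 0; 1 0 0 0.12 0; 1 0 -0.04 0.125 0; 1 0 -0.09 0.125 0; 1 0.005 -0.13 0.125 -0.2; 1 0.01 -0.16 0.125 -0.2")

```text
time_s: 19.65
tcp_pos: [0.621, 0.0877, 0.1216]
orientation: [-3.142, 0.002, 1.47]
wrist_force: [0.2, 0.1, -0.8]
grip_width: 0.0587
gripper_force: 43.8
```

>>> carry_out(commands="1 0.0105 -0.04 0 0; 1 0.0135 -0.08 0 0; 1 0.0135 -0.0966 0 0; 1 0.0135 -0.0966 0 0; 1 0.0135 -0.0966 -0.01 0; 1 0.0135 -0.0966 -0.018 0; 1 0.0135 -0.0966 -0.018 0; 1 0.0135 -0.0966 -0.018 0")

```text
time_s: 20.45
tcp_pos: [0.6347, -0.0032, 0.1024]
orientation: [-3.14, -0.0, 1.476]
wrist_force: [-0.9, 0.2, -1.1]
grip_width: 0.0588
gripper_force: 43.8
```

```bash
python3 - <<'E'
from snap import *
s=state();print(s['time_s'],s['tcp_pos'].round(4),s['orientation'].round(4),s['wrist_force'].round(1))
p,d=snap("7","scene");crop(p,"over2",350,190);z=s['tcp_pos'][2]+.0034+.012
print(z)
for n in("top","scene"):
    p,d=snap("7",n);print(n,top(n,p,d,s['tcp_pos'][:2],z,R=.09,tol=.006))
E
```

```text
20.45 [ 0.6347 -0.0032  0.1024] [-3.1400e+00 -5.0000e-04  1.4757e+00] [-0.9  0.2 -1.1]
0.11784368729565779
top (array([ 0.629 , -0.0493]), array([ 0.6272, -0.0513]), array([62.9, 70.7]), 84.3, np.float64(117.8), 706, np.float64(0.1182))
scene (array([ 0.6366, -0.031 ]), array([ 0.6316, -0.0379]), array([ 90.5, 131.7]), 88.9, np.float64(70.7), 552, np.float64(0.1176))
```

View pics/over2.png

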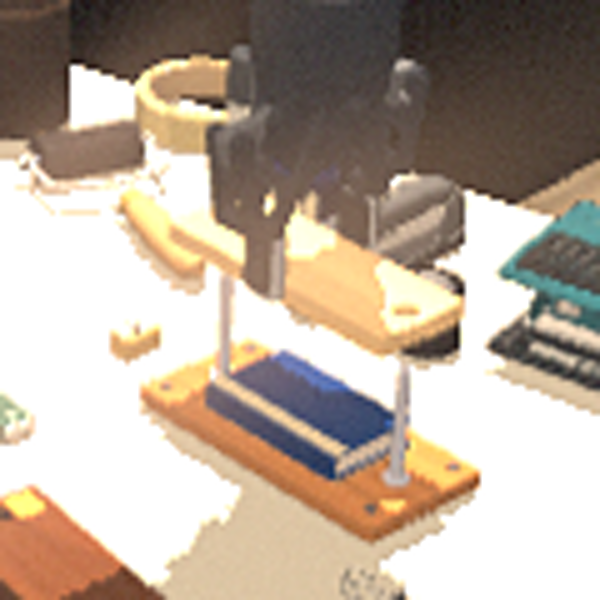

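The board is held level above the rods, its near hole at crop (408,310) over the near rod tip (400,355). It needs 1.7 mm in -y; then I'll lower it in stages.

>>> carry_out(commands="1 0 -0.0017 0 0; 1 0 -0.0017 -0.005 0; 1 0 -0.0017 -0.01 0; 1 0 -0.0017 -0.015 0; 1 0 -0.0017 -0.02 0; 1 0 -0.0017 -0.025 0; 1 0 -0.0017 -0.03 0; 1 0 -0.0017 -0.03 0")

```text
time_s: 21.4
tcp_pos: [0.6346, -0.0067, 0.0724]
orientation: [-3.14, 0.0, 1.473]
wrist_force: [-0.8, 0.2, -0.4]
grip_width: 0.0588
gripper_force: 43.8
```

>>> carry_out(commands="1 0.0005 0.001 -0.008 0; 1 0.0005 0.001 -0.016 0; 1 0.0005 0.001 -0.024 0; 1 0.0005 0.001 -0.032 0; 1 0.0005 0.001 -0.037 0; 1 0.0005 0.001 -0.039 0; 1 0.0005 0.001 -0.04 0; 1 0.0005 0.001 -0.04 0")

```text
time_s: 22.2
tcp_pos: [0.6358, -0.0059, 0.0333]
orientation: [3.141, 0.0, 1.473]
wrist_force: [0.3, 0.2, -0.7]
grip_width: 0.0586
gripper_force: 43.8
```

>>> carry_out(commands="1 0 0 -0.002 0; 1 0 0 -0.003 0; 1 0 0 -0.004 0; 1 0 0 -0.005 0; 1 0 0 -0.0055 0; 1 0 0 -0.0055 0; 1 0 0 -0.0055 0")

```text
time_s: 22.9
tcp_pos: [0.6357, -0.0058, 0.0285]
orientation: [3.142, -0.0, 1.473]
wrist_force: [-1.3, 0.9, 5.7]
grip_width: 0.0585
gripper_force: 44.5
```

>>> carry_out(commands="0.2 0 0 0 0; -0.2 0 0 0 0; -0.6 0 0 0.002 0; -1 0 0 0.005 0; -1 0 0 0.01 0; -1 0 0 0.05 0; -1 0 0 0.1 0; -1 0 0 0.14 0")

```text
time_s: 23.7
tcp_pos: [0.6361, -0.0061, 0.1702]
orientation: [3.14, 0.0, 1.473]
wrist_force: [1.1, 0.6, 0.6]
grip_width: 0.0856
gripper_force: 0.0
```

>>> carry_out(commands="-1 -0.03 -0.035 0 1; -1 -0.06 -0.07 0 2; -1 -0.09 -0.11 0 3; -1 -0.12 -0.15 0 4.1; -1 -0.15 -0.18 0 4.1; -1 -0.18 -0.22 0 4.1; -1 -0.211 -0.2555 0 4.1; -1 -0.211 -0.2555 0 4.1")

```text
time_s: 24.5
tcp_pos: [0.4188, -0.2674, 0.1686]
orientation: [-3.139, 0.002, 1.818]
wrist_force: [-0.3, 0.2, 0.1]
grip_width: 0.0853
gripper_force: 0.0
```

```bash
python3 chk.py 8 .044 .016
```

```text
24.5 [ 0.4188 -0.2674  0.1686] [-3.139e+00  2.000e-03  1.818e+00] [-0.3  0.2  0.1]
top 0.044 (array([ 0.6342, -0.0058]), array([ 0.6343, -0.005 ]), array([ 61.7, 162. ]), 84.3, np.float64(84.6), 1300, np.float64(0.044))
top 0.016 (array([0.6068, 0.0099]), array([0.6067, 0.0098]), array([ 79.2, 195. ]), 63.1, np.float64(76.2), 462, np.float64(0.0159))
scene 0.044 (array([ 0.6333, -0.0077]), array([6.321e-01, 3.000e-04]), array([ 65.4, 161.6]), 83.6, np.float64(77.8), 601, np.float64(0.0432))
scene 0.016 (array([ 0.6052, -0.0079]), array([ 0.602 , -0.0105]), array([ 37.2, 186.9]), 83.9, np.float64(84.4), 351, np.float64(0.0154))
```

>>> carry_out(commands="-1 0 0 -0.04 0; -1 0 0 -0.08 0; -1 0 0 -0.12 0; -1 0 0 -0.15 0; -1 0 0 -0.16 0; -1 0 0 -0.16 0; -1 0 0 -0.16 0; -1 0 0 -0.16 0")

```text
time_s: 25.4
tcp_pos: [0.4259, -0.2616, 0.0092]
orientation: [3.14, 0.002, 1.832]
wrist_force: [0.0, -0.2, 0.6]
grip_width: 0.0854
gripper_force: 0.0
```

>>> carry_out(commands="-1 -0.001 0 -0.007 0; -1 -0.001 0 -0.0105 0; -1 -0.001 0 -0.0105 0; 0 -0.001 0 -0.0105 0; 0.3 -0.001 0 -0.0105 0; 1 -0.001 0 -0.0105 0; 1 -0.001 0 -0.0105 0; 1 -0.001 0 -0.0105 0")

```text
time_s: 26.2
tcp_pos: [0.4237, -0.2614, -0.0024]
orientation: [3.141, 0.0, 1.831]
wrist_force: [-0.8, 0.3, 4.6]
grip_width: 0.049
gripper_force: 41.8
```

>>> carry_out(commands="1 0 0 0 0; 1 0 0 0 0; 1 0 0 0 0; 1 0 0 0 0; 1 0 0 0 0")

```text
time_s: 26.7
tcp_pos: [0.4237, -0.2614, -0.0024]
orientation: [3.141, 0.0, 1.831]
wrist_force: [0.1, 0.7, 6.2]
grip_width: 0.0489
gripper_force: 41.9
```

>>> carry_out(commands="1 0 0 0.005 0; 1 0 0 0.03 0; 1 0 0 0.07 0; 1 0 0 0.11 0; 1 0.02 0.02 0.13 -1; 1 0.05 0.06 0.13 -2; 1 0.08 0.1 0.13 -3; 1 0.1 0.12 0.13 -4.1")

```text
time_s: 27.5
tcp_pos: [0.526, -0.1364, 0.1274]
orientation: [3.141, -0.003, 1.475]
wrist_force: [0.8, -0.1, -0.3]
grip_width: 0.0489
gripper_force: 41.7
```

>>> carry_out(commands="1 0.03 0.035 0 0; 1 0.06 0.07 0 0; 1 0.09 0.11 0 0; 1 0.1114 0.1368 0 0; 1 0.1114 0.1368 0 0; 1 0.1114 0.1368 -0.02 0; 1 0.1114 0.1368 -0.04 0; 1 0.1114 0.1368 -0.04 0")

```text
time_s: 28.3
tcp_pos: [0.6321, -0.0045, 0.0848]
orientation: [-3.135, 0.001, 1.473]
wrist_force: [-0.3, 1.2, -0.1]
grip_width: 0.0489
gripper_force: 41.7
```

>>> carry_out(commands="1 0 0 -0.02 0; 1 0 0 -0.035 0; 1 0 0 -0.038 0; 1 0 0 -0.038 0; 1 0 0 -0.038 0")

```text
time_s: 28.8
tcp_pos: [0.6355, -0.0048, 0.05]
orientation: [3.141, 0.0, 1.473]
wrist_force: [0.3, 0.1, -1.7]
grip_width: 0.0489
gripper_force: 41.7
```

Position is on target (0.6355, -0.0048). Lowering the last 8 to 9 mm.

>>> carry_out(commands="1 0 0 -0.003 0; 1 0 0 -0.005 0; 1 0 0 -0.007 0; 1 0 0 -0.008 0; 1 0 0 -0.009 0; 1 0 0 -0.0095 0; 1 0 0 -0.0095 0; 1 0 0 -0.0095 0")

```text
time_s: 29.6
tcp_pos: [0.6351, -0.0044, 0.0416]
orientation: [-3.141, -0.001, 1.473]
wrist_force: [-3.0, 0.2, 12.6]
grip_width: 0.0491
gripper_force: 43.1
```

>>> carry_out(commands="0.5 0 0 0.0005 0; 0.2 0 0 0.001 0; -0.2 0 0 0.002 0; -1 0 0 0.005 0; -1 0 0 0.01 0; -1 0 0 0.05 0; -1 0 0 0.1 0; -1 0 0 0.13 0")

```text
time_s: 30.4
tcp_pos: [0.6365, -0.0052, 0.1731]
orientation: [3.138, 0.0, 1.473]
wrist_force: [1.0, 0.6, -0.3]
grip_width: 0.0854
gripper_force: 0.0
```

>>> carry_out(commands="-1 -0.04 0 0 -0.5; -1 -0.08 0 0 -1; -1 -0.12 0 0 -1.4; -1 -0.16 0 0 -1.4; -1 -0.1905 -0.0077 0 -1.4; -1 -0.1905 -0.0077 -0.04 -1.4; -1 -0.1905 -0.0077 -0.08 -1.4; -1 -0.1905 -0.0077 -0.08 -1.4")

```text
time_s: 31.2
tcp_pos: [0.442, -0.0119, 0.0873]
orientation: [-3.134, 0.001, 1.351]
wrist_force: [-0.6, -0.0, 0.9]
grip_width: 0.0854
gripper_force: 0.0
```

```bash
python3 chk.py 9 .058 .044; python3 - <<'E'
from snap import *
p,d=np.load("scene9.npz")["p"],0;crop(p,"s9",350,200)
E
```

```text
31.2 [ 0.442  -0.0119  0.0873] [-3.134e+00  1.000e-03  1.351e+00] [-0.6 -0.   0.9]
top 0.058 (array([ 0.6338, -0.0051]), array([ 0.634 , -0.0043]), array([51.4, 83.8]), 84.4, np.float64(82.5), 592, np.float64(0.058))
top 0.044 (array([ 0.6283, -0.0664]), array([ 0.6291, -0.0661]), array([40. , 61.3]), 174.8, np.float64(177.1), 309, np.float64(0.044))
scene 0.058 (array([ 0.6324, -0.0082]), array([ 0.633 , -0.0091]), array([54.9, 85.9]), 83.7, np.float64(83.1), 323, np.float64(0.0572))
scene 0.044 (array([ 0.6326, -0.0098]), array([ 0.6223, -0.0298]), array([ 65.2, 166.5]), 84.9, np.float64(92.9), 355, np.float64(0.0434))
```

View pics/s9.png

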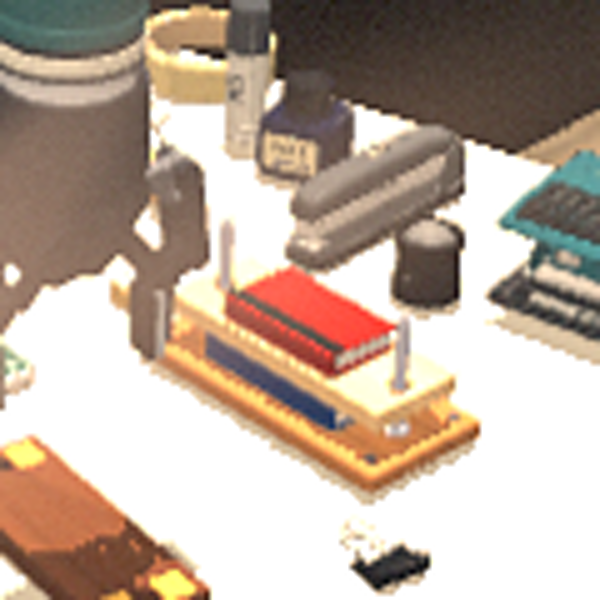

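Blue book, plywood board (rods through) and red book are all flat and centred. Next is the dark board.

>>> carry_out(commands="-1 0 0 -0.04 0; -1 0 0 -0.07 0; -1 0 0 -0.08 0; -1 0 0 -0.086 0; -1 0 0 -0.086 0; -1 0 0 -0.086 0; -1 0 0 -0.086 0")

```text
time_s: 32.0
tcp_pos: [0.4455, -0.0122, 0.0048]
orientation: [3.139, -0.0, 1.351]
wrist_force: [0.0, -0.4, -0.5]
grip_width: 0.0851
gripper_force: 0.0
```

>>> carry_out(commands="-1 -0.0005 0 -0.004 0; -1 -0.0005 0 -0.006 0; -1 -0.0005 0 -0.006 0; 0 -0.0005 0 -0.006 0; 0.3 -0.0005 0 -0.006 0; 1 -0.0005 0 -0.006 0; 1 -0.0005 0 -0.006 0; 1 -0.0005 0 -0.006 0", force=45)

```text
time_s: 32.8
tcp_pos: [0.4441, -0.0123, -0.0019]
orientation: [3.141, -0.0, 1.351]
wrist_force: [-0.7, -0.6, 5.5]
grip_width: 0.0589
gripper_force: 48.6
```

>>> carry_out(commands="1 0 0 0 0; 1 0 0 0 0; 1 0 0 0 0")

```text
time_s: 33.1
tcp_pos: [0.4441, -0.0122, -0.0019]
orientation: [3.141, -0.0, 1.351]
wrist_force: [-0.5, 0.6, 5.4]
grip_width: 0.0591
gripper_force: 48.6
```

>>> carry_out(commands="1 0 0 0.005 0; 1 0 0 0.04 0; 1 0 0 0.08 0; 1 0 0 0.12 0; 1 0.04 0 0.12 0.5; 1 0.08 0 0.12 1; 1 0.12 0 0.12 1.4; 1 0.16 0.007 0.12 1.4")

```text
time_s: 33.9
tcp_pos: [0.6049, -0.0059, 0.1182]
orientation: [-3.141, 0.001, 1.473]
wrist_force: [0.3, -0.7, -1.3]
grip_width: 0.0587
gripper_force: 49.7
```

>>> carry_out(commands="1 0.02 0 0 0; 1 0.0309 0 0 0; 1 0.0309 0 0 0; 1 0.0309 0 -0.01 0; 1 0.0309 0 -0.016 0; 1 0.0309 0 -0.016 0; 1 0.0309 0 -0.016 0; 1 0.0309 0 -0.016 0")

```text
time_s: 34.7
tcp_pos: [0.6347, -0.0053, 0.102]
orientation: [-3.142, -0.0, 1.473]
wrist_force: [0.1, 0.4, -2.2]
grip_width: 0.0588
gripper_force: 49.8
```

```bash
python3 - <<'E'
from snap import *
s=state();print(s['time_s'],s['tcp_pos'].round(4),s['orientation'].round(4),s['wrist_force'].round(1))
p,d=snap("10","scene");crop(p,"over4",350,190);z=s['tcp_pos'][2]+.0019+.015
p,d=snap("10","top");print("top",top("top",p,d,s['tcp_pos'][:2],z,R=.09,tol=.006))
E
```

```text
34.7 [ 0.6347 -0.0053  0.102 ] [-3.1416e+00 -1.0000e-04  1.4728e+00] [ 0.1  0.4 -2.2]
top (array([ 0.6289, -0.0504]), array([ 0.627 , -0.0533]), array([62.3, 72.1]), 84.3, np.float64(118.2), 697, np.float64(0.119))
```

View pics/over4.png

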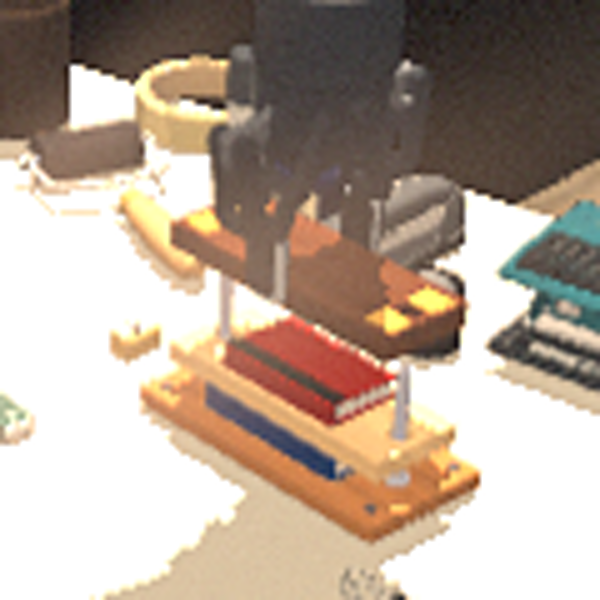

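The dark board sits level over the rods and its end matches the expected -0.086. Lowering.

>>> carry_out(commands="1 0 0 -0.006 0; 1 0 0 -0.012 0; 1 0 0 -0.018 0; 1 0 0 -0.024 0; 1 0 0 -0.03 0; 1 0 0 -0.036 0; 1 0 0 -0.038 0; 1 0 0 -0.038 0")

```text
time_s: 35.6
tcp_pos: [0.6347, -0.0052, 0.0633]
orientation: [-3.141, 0.0, 1.473]
wrist_force: [0.6, -0.0, -0.9]
grip_width: 0.0586
gripper_force: 49.8
```

>>> carry_out(commands="1 0 0 -0.002 0; 1 0 0 -0.004 0; 1 0 0 -0.006 0; 1 0 0 -0.007 0; 1 0 0 -0.008 0; 1 0 0 -0.0085 0; 1 0 0 -0.0085 0; 1 0 0 -0.0085 0")

```text
time_s: 36.4
tcp_pos: [0.635, -0.0052, 0.0562]
orientation: [-3.142, -0.001, 1.473]
wrist_force: [-1.5, 0.8, 5.6]
grip_width: 0.0588
gripper_force: 50.5
```

>>> carry_out(commands="0.2 0 0 0.0005 0; -0.2 0 0 0.001 0; -0.6 0 0 0.002 0; -1 0 0 0.005 0; -1 0 0 0.01 0; -1 0 0 0.05 0; -1 0 0 0.1 0; -1 0 0 0.11 0")

```text
time_s: 37.2
tcp_pos: [0.6387, -0.0066, 0.171]
orientation: [3.132, -0.0, 1.472]
wrist_force: [1.1, -0.7, -0.5]
grip_width: 0.0854
gripper_force: 0.0
```

>>> carry_out(commands="-1 -0.028 0.038 0 -0.5; -1 -0.056 0.076 0 -1.2; -1 -0.084 0.114 0 -1.2; -1 -0.112 0.152 0 -1.2; -1 -0.14 0.19 0 -1.2; -1 -0.168 0.228 0 -1.2; -1 -0.1947 0.2662 0 -1.2; -1 -0.1947 0.2662 0 -1.2")

```text
time_s: 38.0
tcp_pos: [0.435, 0.2678, 0.1643]
orientation: [-3.136, -0.001, 1.381]
wrist_force: [0.8, 0.0, 0.4]
grip_width: 0.0852
gripper_force: 0.0
```

>>> carry_out(commands="-1 0 0 -0.04 0; -1 0 0 -0.08 0; -1 0 0 -0.11 0; -1 0 0 -0.12 0; -1 0 0 -0.12 0")

```text
time_s: 38.5
tcp_pos: [0.44, 0.2601, 0.0445]
orientation: [-3.14, 0.002, 1.367]
wrist_force: [0.0, 0.3, -0.0]
grip_width: 0.0854
gripper_force: 0.0
```

```bash
python3 chk.py 11 .073 .044
```

```text
38.5 [0.44   0.2601 0.0445] [-3.140e+00  2.000e-03  1.367e+00] [ 0.   0.3 -0. ]
top 0.073 (array([ 0.6335, -0.0056]), array([ 0.634, -0.006]), array([ 62.1, 161.6]), 84.5, np.float64(84.2), 1401, np.float64(0.0732))
top 0.044 (array([ 0.6006, -0.0581]), array([ 0.6007, -0.0573]), array([ 4. , 18.8]), 82.0, np.float64(85.9), 14, np.float64(0.0445))
scene 0.073 (array([ 0.6323, -0.0091]), array([ 0.6324, -0.0125]), array([ 65.9, 165.7]), 84.2, np.float64(84.2), 715, np.float64(0.0722))
scene 0.044 (array([ 0.6247, -0.0097]), array([ 0.6166, -0.0293]), array([ 62.9, 168.6]), 92.6, np.float64(93.0), 250, np.float64(0.0433))
```

>>> carry_out(commands="-1 0 0.0005 -0.02 0; -1 0 0.0005 -0.035 0; -1 0 0.0005 -0.04 0; -1 0 0.0005 -0.04 0; -1 0 0.0005 -0.04 0; 0 0 0.0005 -0.04 0; 0.3 0 0.0005 -0.04 0; 0.5 0 0.0005 -0.04 0", force=60)

```text
time_s: 39.4
tcp_pos: [0.4402, 0.2617, 0.0057]
orientation: [-3.141, -0.0, 1.369]
wrist_force: [-7.3, 1.1, 11.0]
grip_width: 0.044
gripper_force: 6.8
```

>>> carry_out(commands="1 0 0 0 0; 1 0 0 0 0; 1 0 0 0 0; 1 0 0 0 0; 1 0 0 0 0; 1 0 0 0 0", force=90)

```text
time_s: 40.0
tcp_pos: [0.4402, 0.2618, 0.0061]
orientation: [-3.141, -0.001, 1.369]
wrist_force: [-1.5, -0.2, 6.9]
grip_width: 0.0422
gripper_force: 92.8
```

>>> carry_out(commands="1 0 0 0.005 0; 1 0 0 0.02 0; 1 0 0 0.05 0; 1 0 0 0.09 0; 1 0 0 0.13 0; 1 0 0 0.14 0; 1 0 0 0.14 0; 1 0 0 0.14 0")

```text
time_s: 40.8
tcp_pos: [0.4386, 0.2613, 0.1439]
orientation: [-3.139, 0.002, 1.369]
wrist_force: [-0.2, -0.8, -6.7]
grip_width: 0.0425
gripper_force: 93.3
```

>>> carry_out(commands="1 0.024 -0.033 0 0.4; 1 0.048 -0.066 0 0.8; 1 0.072 -0.099 0 1.2; 1 0.096 -0.132 0 1.2; 1 0.12 -0.165 0 1.2; 1 0.144 -0.198 0 1.2; 1 0.168 -0.231 0 1.2; 1 0.185 -0.255 0 1.2")

```text
time_s: 41.6
tcp_pos: [0.6251, 0.0032, 0.1425]
orientation: [-3.138, 0.002, 1.471]
wrist_force: [0.2, -0.1, -6.0]
grip_width: 0.0424
gripper_force: 93.2
```

>>> carry_out(commands="1 0.0098 -0.0112 0 0; 1 0.0098 -0.0112 0 0; 1 0.0098 -0.0112 -0.01 0; 1 0.0098 -0.0112 -0.02 0; 1 0.0098 -0.0112 -0.03 0; 1 0.0098 -0.0112 -0.04 0; 1 0.0098 -0.0112 -0.045 0; 1 0.0098 -0.0112 -0.045 0")

```text
time_s: 42.4
tcp_pos: [0.6342, -0.0042, 0.0992]
orientation: [-3.139, 0.0, 1.474]
wrist_force: [0.4, 0.1, -6.7]
grip_width: 0.0425
gripper_force: 93.4
```

Held firmly (about 0.65 kg), and on target. Lowering toward TCP z ≈ 0.079.

>>> carry_out(commands="1 0.0005 0 -0.004 0; 1 0.0005 0 -0.008 0; 1 0.0005 0 -0.012 0; 1 0.0005 0 -0.015 0; 1 0.0005 0 -0.016 0; 1 0.0005 0 -0.016 0; 1 0.0005 0 -0.016 0")

```text
time_s: 43.1
tcp_pos: [0.6357, -0.0048, 0.0844]
orientation: [3.141, 0.0, 1.473]
wrist_force: [0.3, 0.7, -5.6]
grip_width: 0.0423
gripper_force: 93.4
```

>>> carry_out(commands="1 0 0 -0.001 0; 1 0 0 -0.002 0; 1 0 0 -0.003 0; 1 0 0 -0.004 0; 1 0 0 -0.004 0; 1 0 0 -0.004 0")

```text
time_s: 43.7
tcp_pos: [0.6355, -0.0047, 0.0802]
orientation: [-3.141, 0.0, 1.473]
wrist_force: [-0.4, 0.2, -5.4]
grip_width: 0.0422
gripper_force: 93.4
```

>>> carry_out(commands="1 0 0 -0.0005 0; 1 0 0 -0.001 0; 1 0 0 -0.0015 0; 1 0 0 -0.0015 0; 1 0 0 -0.0015 0")

```text
time_s: 44.2
tcp_pos: [0.6357, -0.0047, 0.0792]
orientation: [3.141, -0.0, 1.473]
wrist_force: [-1.1, 1.4, -0.9]
grip_width: 0.0421
gripper_force: 93.9
```

>>> carry_out(commands="1 0 0 -0.0005 0; 1 0 0 -0.001 0; 1 0 0 -0.001 0; 1 0 0 -0.001 0")

```text
time_s: 44.6
tcp_pos: [0.6356, -0.0047, 0.0792]
orientation: [3.142, -0.001, 1.473]
wrist_force: [-3.8, 0.6, 6.7]
grip_width: 0.0424
gripper_force: 95.1
```

Seated: the z position has stopped falling and the load is reversed. I'll release and retreat.

>>> carry_out(commands="0.5 0 0 0.0005 0; 0.3 0 0 0.001 0; 0 0 0 0.002 0; -0.5 0 0 0.003 0; -1 0 0 0.006 0; -1 0 0 0.02 0; -1 0 0 0.06 0; -1 0 0 0.1 0", force=40)

```text
time_s: 45.4
tcp_pos: [0.6355, -0.0051, 0.1794]
orientation: [-3.141, 0.001, 1.473]
wrist_force: [1.3, -0.2, 0.1]
grip_width: 0.0858
gripper_force: 0.0
```

>>> carry_out(commands="-1 -0.03 0.04 0.04 0; -1 -0.06 0.08 0.04 0; -1 -0.09 0.12 0.04 0; -1 -0.12 0.16 0.04 0; -1 -0.15 0.2 0.04 0; -1 -0.15 0.24 0.04 0; -1 -0.15 0.24 0.04 0; -1 -0.15 0.24 0.04 0")

```text
time_s: 46.2
tcp_pos: [0.4859, 0.237, 0.2188]
orientation: [3.14, -0.001, 1.477]
wrist_force: [0.5, -1.2, 0.9]
grip_width: 0.0854
gripper_force: 0.0
```

```bash
python3 chk.py 12 .101 .073; python3 - <<'E'
from snap import *
crop(np.load("scene12.npz")["p"],"s12",350,200)
t=np.load("top12.npz")["p"];t0=np.load("top0.npz")["p"]
df=np.abs(t.astype(int)-t0).sum(-1)
for k,(u,v) in dict(eraser=(239,212),clip=(348,211),bone=(470,236)).items():print(k,df[v-14:v+14,u-14:u+14].mean().round(1),df[v-14:v+14,u-14:u+14].max())
E
```

```text
46.2 [0.4859 0.237  0.2188] [ 3.140e+00 -1.000e-03  1.477e+00] [ 0.5 -1.2  0.9]
top 0.101 (array([ 0.634, -0.005]), array([ 0.6337, -0.0053]), array([44.5, 69.9]), 83.3, np.float64(83.6), 470, np.float64(0.101))
top 0.073 (array([ 0.63  , -0.0394]), array([ 0.625 , -0.0548]), array([61.2, 94.8]), 85.8, np.float64(120.8), 455, np.float64(0.073))
scene 0.101 (array([ 0.6316, -0.0092]), array([ 0.6325, -0.0091]), array([47.1, 71.9]), 86.6, np.float64(85.2), 229, np.float64(0.1))
scene 0.073 (array([ 0.6314, -0.0088]), array([ 0.6246, -0.024 ]), array([ 66.1, 165.4]), 85.4, np.float64(90.8), 439, np.float64(0.0723))
eraser 18.7 28
clip 17.8 26
bone 20.0 25
```

View pics/s12.png

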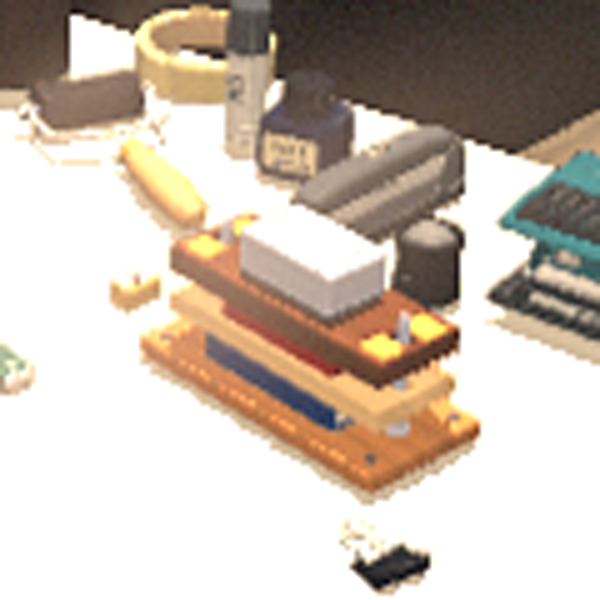

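The pile is complete, flat and centred with the weight's top at 101 mm. Pixel differences around the eraser, clip and bone are even, with no sign that they moved.

```bash
python3 -c "
from station import *;print(hand_in())"
```

```text
the job is handed in; nothing more can be done
None
```

The pressing pile is built in the order asked and handed in at about 46 s: every piece measured flat and within about 1 mm of centre, both boards are over the rods, and the eraser, clip and bone show no sign of movement; the first grasp at the plywood board missed and closed on top of it (about 29 N at the wrist) without shifting it.

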